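# Slide two bearings into the pockets of a printed gearbox plate

### The job

Two loose ball bearings, a large and a small one, lie flat on the orange printed gearbox plate. Without picking them up, push each bearing across the plate with the fingertips until it drops over the rim of the round pocket of its own size and lies flat on the pocket's floor, flush with the plate. Leave the shaft standing on the plate and all the other things around it where they are.

Things in the scene. Friction and masses are not known exactly. Their poses are not given: they have to be found in the camera images.
- plate: orange printed gearbox plate, taped down to the table so that it does not move: 170 (its x) by 260 (its y) by 14 mm thick, flat on the table, turned by its yaw. Origin: centre of its underside; z up, so its flat top is at z = 14 mm. Two round blind pockets, 8 mm deep with a 1 mm chamfer at the mouth and a dark liner on the floor, sit side by side in its +x half; the bearings start on its -x half.
- large_pocket (a point): centre of the mouth of the large pocket (55 mm across, 8 mm deep), level with the plate's top, at (35, 55, 14) mm in the plate's frame. Its axes are the plate's.
- small_pocket (a point): centre of the mouth of the small pocket (39 mm across, 8 mm deep), level with the plate's top, at (35, -55, 14) mm in the plate's frame. Its axes are the plate's.
- large_bearing: large shielded steel ball bearing, a flat disc 52 mm across and 8 mm thick with a black plug closing its bore (no hole), about 80 g, lying loose on the plate's top, on either the left or the right. Origin: centre of its underside; z up along its axis.
- small_bearing: small shielded steel ball bearing, a flat disc 36 mm across and 8 mm thick with a black plug closing its bore (no hole), about 40 g, lying loose on the plate's top, on the other side from the large one. It would also fall into the large pocket if pushed over it while that is empty. Origin: centre of its underside; z up along its axis.
- shaft: loose steel shaft standing upright on the plate near the middle of its +x edge, 14 mm across (foot 20 mm), 36 mm tall; leave it. Origin: centre of its underside.
- glue_stick: loose white glue stick standing on the table beyond the plate's +x edge, 27 mm across, 72 mm tall; leave it. Origin: centre of its underside.
- tree: loose red printed fir tree standing on the table off the plate's +y end, 48 mm across, 70 mm tall; leave it. Origin: centre of its underside.
- gear: loose blue printed gear lying on the table off the plate's -y end, 66 mm across, 16 mm tall at the hub; leave it. Origin: centre of its underside.
- house: loose white printed house with a tower, standing on the table beyond the plate's +x edge, 50 by 34 mm, 62 mm tall; leave it. Origin: centre of its underside.
- screwdriver: loose screwdriver with a black handle lying on the table to the robot's right, 170 mm long; leave it. Its origin is on the underside, its x axis along it.

How it is judged:
By the outcome, as a careful person would: the job done as asked, in the order asked, and still so for the second after the job is handed in, with the robot touching nothing.
It also fails if it takes over 48 s, if anything falls off the work surface, if the arm or the gripper's body presses on something with over 40 N, if the wrist force passes 120 N, or if a joint passes its speed limit or range.

### The arm

A 7-joint arm with a two-finger parallel gripper is mounted at the origin on the work surface. World frame = base frame: x ahead of the robot, y to its left, z up, the work surface at z = 0. Lengths are in mm, angles in rad, forces in N, time in s.
With the tool pointing down it reaches from about 425 to 925 mm from the base axis. Payload 6.8 kg.
Tool frame: the origin (TCP) lies midway between the tips of the shut fingers; the grasp point (between the pads) lies 19 mm behind it (arm.tcp_to_grasp is the distance from the TCP to the grasp point, in mm); z points along the fingers, x is the direction in which the jaws open and shut, and the axes are right-handed (so a half turn about z gives the same grasp; the last joint's range is limited). The gripper opens to 88 mm and grips with 3 to 60 N. Pads are 20 mm wide; open, the fingers measure 115 mm over their backs; the gripper's body (75 mm by 178 mm) begins 61 mm behind the grasp point.
Start: joints at [-1.356, 0.477, 0.022, 1.555, -0.011, 1.109, -0.083], TCP at [214.122, 640.156, 198.364] pointing down, gripper open.
Joint ranges: [-2.96, 2.96], [-0.34, 2.1], [-1.41, 1.46], [0.24, 2.44], [-1.37, 4.51], [0.17, 1.92], [-2.96, 2.96]. Speed limits (rad/s): [2.39, 2.39, 3.14, 3.14, 3.14, 3.14, 3.14].

### API

Orientations are given as [roll, pitch, yaw] about the fixed x, y, z axes, in that order (R = Rz(yaw) Ry(pitch) Rx(roll)).
In Python, from plant import monitor, imaging, workorder, arm gives the robot as it stands.
- The arm moves only by the tool apply_moves, never from a script. Its argument "rows" is a list of rows, each a list of 2 entries, a list of its own where there are three numbers: the shift along the tool's x, y, z in mm, then the turn about the tool's z in rad. A call has exactly 5 rows; each row shifts and turns the commanded pose from where the row before left it, along the tool's axes as they then stand; what a row does not reach is not made up. A row lasts 1/8 s, in which the tool goes at most 62.5 mm and 10.7 degrees, less where a joint would pass 70% of its speed; a pose out of reach is approached as far as the arm can. A call is refused whole if a number of a shift passes 62.5 or a number of a turn 0.188, either way. A call with a gripper value outside its range is refused whole. "fingers" is the closure, from 0 (fully open) to 1 (shut), set as the call begins (left out, the last holds). The fingers move at their own pace and stop on an object; "force" is the grip in N (left out, the last holds). Time passes only in rows, so rows that do not move let the fingers close, or fill a call up. It gives the time, the measured TCP pose, the force and the opening at its end, in the units of the state.
- monitor.observe(): the state, without advancing time (a new reading comes with each control period).
- imaging.capture(name): name is "scene" or "top"; returns a dict with "image" (400x640x3 uint8, red, green, blue), "z_map" (400x640 float32, mm along the optical axis (not along the pixel's ray), 0 where there is no reading), "mtx" (3x3 intrinsics, pixels), "k1" (the pictures are not rectified: a ray, as slopes to the right and down, at radius r is drawn at 1 + k1 r^2 times it, then the intrinsics apply), "camera_from_world" (4x4, takes a point from world to camera coordinates). Camera axes: x right, y down, z forward; pixel columns grow to the right and rows downward; lengths in mm; the calibration is good to about 2 mm. A picture is of the moment at which its call begins.
- workorder.job_done(): hands the job in, once; it reports no verdict.
The state is a dict: "time_s": time; "joint_pos": joint angles; "joint_velocities": joint speeds; "effort": joint torques, N m; "position": TCP position; "eef_rot": TCP orientation; "ft_force": force on the tool from outside, world axes, zero at the start; "ft_torque": the same for the moment, N m; "opening": finger opening in mm.
Only numpy, scipy, OpenCV 4.12 (cv2) and the standard library are available. Lean on these libraries where they do the work, as an engineer would, in place of code of your own. Each camera call takes 0.05 s, during which the arm holds its last target.

## Working session

There is one attempt and no reset: what is moved stays moved. The work goes in short steps, Python scripts to look and compute and a tool call to move; the robot and the scene stay as the last step left them, time stands still between calls to the robot, and variables do not carry over. Pictures are saved under pics/ and viewed, and the job is handed in when it is done.

Besides the shell and the picture viewer there is one more tool, called after "Call:" as name(argument=value, ...) on one line, values as JSON. apply_moves: Moves the arm, as the interface text tells. Its arguments: {"type":"object","properties":{"rows":{"type":"array"},"fingers":{"type":"number"},"force":{"type":"number"}},"required":["rows"]}

```bash
mkdir -p pics; ls; python3 - <<'E'
from plant import monitor, imaging, workorder, arm
import cv2, numpy as np
s=monitor.observe(); print({k:np.round(v,3) for k,v in s.items()})
for n in ("scene","top"):
    c=imaging.capture(n); cv2.imwrite(f"pics/{n}0.png",c["image"][:,:,::-1]); np.savez(f"{n}0.npz",**c)
    print(n,c["mtx"],c["k1"],np.round(c["camera_from_world"],3))
print([a for a in dir(arm) if a[0]!='_'])
E
```

```text
pics
{'time_s': np.float64(0.0), 'joint_pos': array([-1.356,  0.478,  0.022,  1.556, -0.011,  1.109, -0.083]), 'joint_velocities': array([-0.   , -0.002,  0.   ,  0.   ,  0.003,  0.001,  0.002]), 'effort': array([-0.0000e+00, -5.8284e+01,  1.5340e+00, -2.7261e+01, -5.4000e-02,
        1.7000e-02,  0.0000e+00]), 'position': array([213.962, 639.533, 197.413]), 'eef_rot': array([3.141e+00, 2.000e-03, 1.248e+00]), 'ft_force': array([-0.227,  0.558,  0.797]), 'ft_torque': array([-0.05 ,  0.01 , -0.042]), 'opening': np.float64(87.795)}
scene [[429.9302111    0.         313.15654747]
 [  0.         429.9302111  192.41348594]
 [  0.           0.           1.        ]] 0.010397976687257353 [[-6.290000e-01  7.770000e-01  1.400000e-02  3.496290e+02]
 [ 4.100000e-01  3.470000e-01 -8.440000e-01 -1.571900e+02]
 [-6.610000e-01 -5.250000e-01 -5.370000e-01  1.323943e+03]
 [ 0.000000e+00  0.000000e+00  0.000000e+00  1.000000e+00]]
top [[407.41243887   0.         305.78213336]
 [  0.         407.41243887 205.11025857]
 [  0.           0.           1.        ]] -0.07119758282257205 [[ 9.800000e-02 -9.950000e-01  5.000000e-03 -7.663400e+01]
 [-9.740000e-01 -9.700000e-02 -2.060000e-01  4.956670e+02]
 [ 2.060000e-01  1.500000e-02 -9.780000e-01  1.060671e+03]
 [ 0.000000e+00  0.000000e+00  0.000000e+00  1.000000e+00]]
['Unreachable', 'tcp_to_grasp']
```

View pics/top0.png

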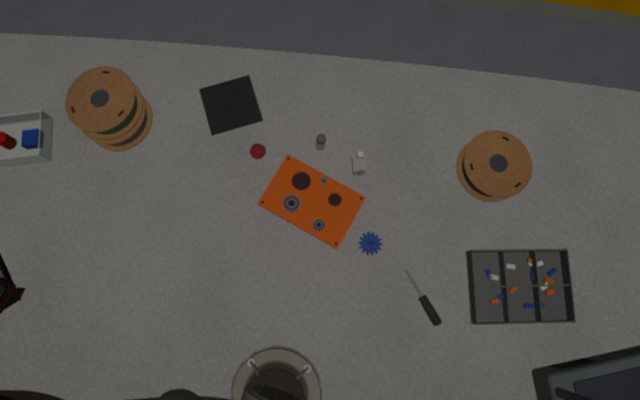

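View pics/scene0.png

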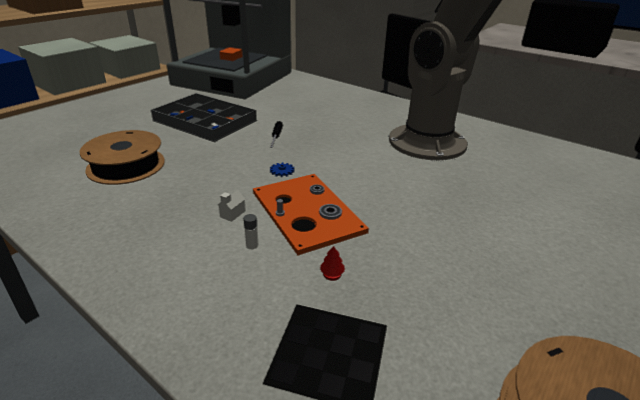

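```bash
cat > h.py <<'E'
import numpy as np, cv2
def dist(c): return np.array([c["k1"],0,0,0,0],float)
def to_world(c,uv,z):
    uv=np.asarray(uv,float).reshape(-1,1,2)
    n=cv2.undistortPoints(uv,c["mtx"].astype(float),dist(c)).reshape(-1,2)
    T=np.linalg.inv(c["camera_from_world"]); R,o=T[:3,:3],T[:3,3]
    d=np.c_[n,np.ones(len(n))]@R.T
    return o+d*((z-o[2])/d[:,2])[:,None]
def rectify(c,z,x0,x1,y0,y1,s=4):
    # world raster: row down = -x, col right = -y, s px/mm
    xs=np.arange(x1,x0,-1/s); ys=np.arange(y1,y0,-1/s)
    Y,X=np.meshgrid(ys,xs); P=np.stack([X.ravel(),Y.ravel(),np.full(X.size,z)],1)
    T=c["camera_from_world"].astype(float)
    uv=cv2.projectPoints(P,cv2.Rodrigues(T[:3,:3])[0],T[:3,3],c["mtx"].astype(float),dist(c))[0].reshape(X.shape+(2,)).astype(np.float32)
    return cv2.remap(c["image"],uv[...,0],uv[...,1],cv2.INTER_CUBIC)
E
python3 - <<'E'
from h import *
for n in ("top","scene"):
    c=dict(np.load(f"{n}0.npz")); 
    hsv=cv2.cvtColor(c["image"],cv2.COLOR_RGB2HSV)
    m=cv2.inRange(hsv,(5,150,60),(20,255,255))
    k,l,st,ce=cv2.connectedComponentsWithStats(m)
    i=1+st[1:,4].argmax() if n=="scene" else l[205,270]
    print(n,st[i])
    cs,_=cv2.findContours((l==i).astype(np.uint8),cv2.RETR_EXTERNAL,cv2.CHAIN_APPROX_NONE)
    W=to_world(c,max(cs,key=len).reshape(-1,2),14)[:,:2].astype(np.float32)
    r=cv2.minAreaRect(W); print(r)
    ctr=np.array(r[0]); 
    img=rectify(c,14,ctr[0]-175,ctr[0]+175,ctr[1]-175,ctr[1]+175,1.7)
    cv2.imwrite(f"pics/rect_{n}.png",img[:,:,::-1])
E
```

```text
top [ 258  155  107   94 4483]
((524.8350830078125, -41.21614074707031), (257.75274658203125, 169.28890991210938), 65.84796142578125)
scene [ 253  174  115   78 4123]
((533.58837890625, -37.8597412109375), (272.39447021484375, 173.18386840820312), 65.78691864013672)
```

View pics/rect_top.png

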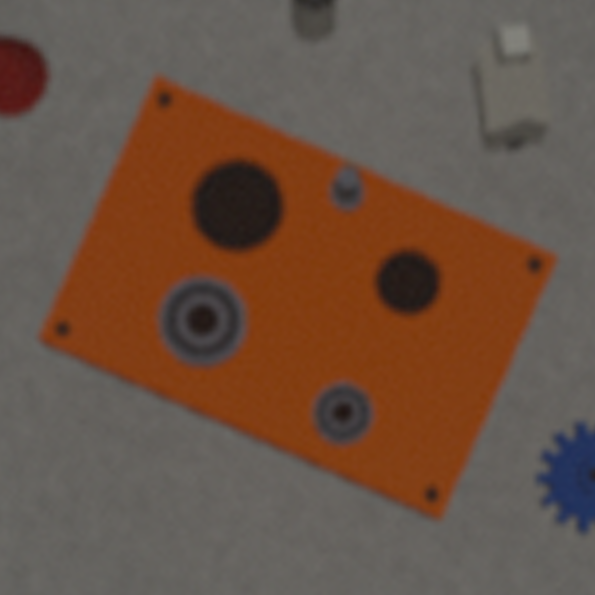

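View pics/rect_scene.png

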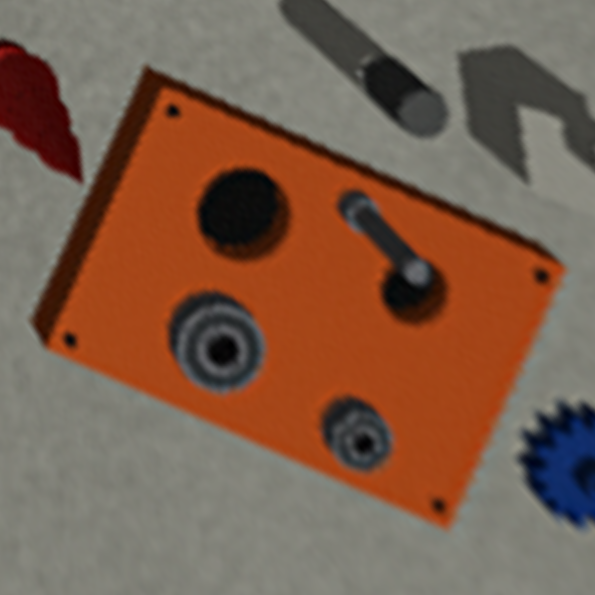

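```bash
cat > meas.py <<'E'
from h import *
def blobs(c,z,S=4,ctr=(525,-41),half=150):
    img=rectify(c,z,ctr[0]-half,ctr[0]+half,ctr[1]-half,ctr[1]+half,S)
    hsv=cv2.cvtColor(img,cv2.COLOR_RGB2HSV); lab=hsv[...,1]
    R=img[...,0].astype(float);B=img[...,2].astype(float)
    o=((R-B)>45).astype(np.uint8)   # orange
    k,l,st,ce=cv2.connectedComponentsWithStats(o)
    i=1+st[1:,4].argmax(); o=(l==i).astype(np.uint8)
    cs,h=cv2.findContours(o,cv2.RETR_CCOMP,cv2.CHAIN_APPROX_NONE)
    out=[]
    W=lambda p:(ctr[0]+half-p[1]/S,ctr[1]+half-p[0]/S)
    for q,hh in zip(cs,h[0]):
        a=cv2.contourArea(q)/S/S
        if a<150: continue
        e=cv2.fitEllipse(q); 
        out.append(("hole" if hh[3]>=0 else "outer",round(a),np.round(W(e[0]),1),np.round(np.array(e[1])/S,1)))
        if hh[3]<0:
            r=cv2.minAreaRect(q); out.append(("rect",np.round(W(r[0]),1),np.round(np.array(r[1])/S,1),round(r[2],2)))
    return out
if __name__=="__main__":
    for n in ("top","scene"):
        c=dict(np.load(f"{n}0.npz"))
        for z in (14,18,22):
            print(n,z); [print("  ",*b) for b in blobs(c,z)]
E
python3 meas.py
```

```text
top 14
   outer 44182 [523.5 -40.6] [192.1 322.2]
   rect [525.2 -41.4] [261.6 172.3] 24.12
   hole 976 [456.7 -67.6] [34.6 35.9]
   hole 2124 [511.   14.9] [51.4 52.7]
   hole 968 [ 533.9 -106. ] [34.8 35.4]
   hole 2049 [579.   -5.7] [50.7 51.5]
top 18
   outer 43880 [522.7 -40.6] [191.4 321.4]
   rect [524.3 -41.4] [260.7 171.7] 24.16
   hole 970 [456.  -67.6] [34.5 35.8]
   hole 2108 [510.1  14.7] [51.2 52.5]
   hole 961 [ 533.  -105.8] [34.7 35.3]
   hole 2035 [577.9  -5.9] [50.5 51.3]
top 22
   outer 43574 [521.8 -40.7] [190.7 320.4]
   rect [523.4 -41.4] [259.8 171.1] 24.12
   hole 962 [455.4 -67.5] [34.4 35.7]
   hole 2095 [509.3  14.5] [51.  52.3]
   hole 954 [ 532.  -105.6] [34.6 35.1]
   hole 2020 [576.8  -6. ] [50.4 51.1]
scene 14
   outer 47195 [531.4 -38.6] [199.3 328.6]
   rect [531.6 -38.4] [275.4 175.2] 24.3
   hole 1289 [453.1 -72.6] [36.1 45.7]
   hole 2505 [507.3   9.9] [52.1 61.3]
   hole 1577 [556.4 -93.1] [32.7 86. ]
   hole 1794 [585.4  -4. ] [45.4 50.4]
scene 18
   outer 46477 [535.9 -35.6] [197.9 326.1]
   rect [536.  -34.7] [273.5 173.8] 24.32
   hole 1272 [458.2 -68.7] [35.8 45.4]
   hole 2469 [512.   13.2] [51.8 60.9]
   hole 1556 [560.7 -89. ] [32.4 85.7]
   hole 1769 [589.5  -0.6] [45.1 50. ]
scene 22
   outer 45688 [540.4 -32.5] [196.3 322.8]
   rect [540.5 -30.9] [271.5 172.5] 24.31
   hole 1253 [463.2 -64.7] [35.6 45.1]
   hole 2434 [516.6  16.6] [51.4 60.4]
   hole 1533 [565.  -84.9] [32.2 84.9]
   hole 1743 [593.6   2.9] [44.8 49.7]
```

```bash
cat > go.py <<'E'
import sys,numpy as np
from plant import monitor
s=monitor.observe(); p=np.array(s["position"]); y=s["eef_rot"][2]
print("t",round(float(s["time_s"]),2),"pos",np.round(p,2),"rot",np.round(s["eef_rot"],4),"F",np.round(s["ft_force"],1),"open",round(float(s["opening"]),1))
if len(sys.argv)>3:
    t=np.array(sys.argv[1:4],float); D=t-p
    print("tool shift",np.round([D[0]*np.cos(y)+D[1]*np.sin(y), D[0]*np.sin(y)-D[1]*np.cos(y), -D[2]],2), "turn",round(y-float(sys.argv[4]),4) if len(sys.argv)>4 else "")
E
python3 go.py 470 26.5 60 1.286
```

```text
t 0.1 pos [213.95 639.59 197.47] rot [3.1415e+00 1.6000e-03 1.2480e+00] F [-0.2 -0.2  0.8] open 87.6
tool shift [-500.22  437.29  137.47] turn -0.038
```

Call:
apply_moves(rows=[[[-33,29,0],0],[[-33,29,0],0],[[-33,29,0],0],[[-33,29,0],0],[[-33,29,0],0]], fingers=0.66, force=20)

```text
time_s: 0.72
position: [299.6, 436.0, 198.0]
eef_rot: [-3.142, 0.001, 1.248]
ft_force: [0.0, -0.0, 0.9]
opening: 41.2
```

Call:
apply_moves(rows=[[[-33,29,0],0],[[-33,29,0],0],[[-33,29,0],0],[[-33,29,0],0],[[-33,29,0],0]])

```text
time_s: 1.35
position: [384.6, 233.7, 198.2]
eef_rot: [-3.141, 0.0, 1.248]
ft_force: [-0.4, 0.6, 0.6]
opening: 30.0
```

Call:
apply_moves(rows=[[[-33,29,10],0],[[-33,29,20],0],[[-33,29,20],0],[[-33,29,20],0],[[-33,29,20],0]])

```text
time_s: 1.98
position: [469.9, 31.5, 107.7]
eef_rot: [3.142, -0.0, 1.248]
ft_force: [0.7, -0.1, 1.4]
opening: 29.4
```

Call:
apply_moves(rows=[[[0,0,20],-0.038],[[0,0,0],0],[[0,0,0],0],[[0,0,0],0],[[0,0,0],0]])

```text
time_s: 2.6
position: [470.0, 33.3, 89.0]
eef_rot: [3.141, -0.001, 1.287]
ft_force: [-0.4, -0.0, -0.9]
opening: 29.7
```

```bash
python3 go.py 470 26.5 60 1.286; python3 - <<'E'
from plant import imaging
import cv2,numpy as np
for n in ("scene","top"):
    c=imaging.capture(n); np.savez(f"{n}1.npz",**c); I=c["image"][100:300,200:450] 
    cv2.imwrite(f"pics/{n}1.png",cv2.resize(I,None,fx=3,fy=3,interpolation=cv2.INTER_CUBIC)[:,:,::-1])
E
```

```text
t 2.6 pos [469.98  33.29  88.97] rot [ 3.1406e+00 -9.0000e-04  1.2867e+00] F [-0.4 -0.  -0.9] open 29.7
tool shift [-6.51  1.93 28.97] turn 0.0007
```

Call:
apply_moves(rows=[[[-6.5,2,15],0],[[0,0,15],0],[[0,0,15],0],[[0,0,10],0],[[0,0,0],0]])

```text
time_s: 3.32
position: [469.0, 25.7, 32.3]
eef_rot: [-3.14, 0.001, 1.286]
ft_force: [-0.5, -0.6, 1.5]
opening: 29.8
```

```bash
python3 go.py 470 26.5 16 1.286; cat > snap.py <<'E'
import sys
from plant import imaging
import cv2,numpy as np
k=sys.argv[1]; names=sys.argv[2:] or ["scene","top"]
for n in names:
    c=imaging.capture(n); np.savez(f"{n}{k}.npz",**c)
    I=c["image"][140:290,220:420]
    cv2.imwrite(f"pics/{n}{k}.png",cv2.resize(I,None,fx=4,fy=4,interpolation=cv2.INTER_CUBIC)[:,:,::-1])
E
python3 snap.py 2
```

```text
t 3.33 pos [468.98  25.75  32.34] rot [-3.1399e+00  1.1000e-03  1.2860e+00] F [-0.5 -0.6  1.5] open 29.8
tool shift [ 1.01  0.76 16.34] turn -0.0
```

View pics/scene2.png

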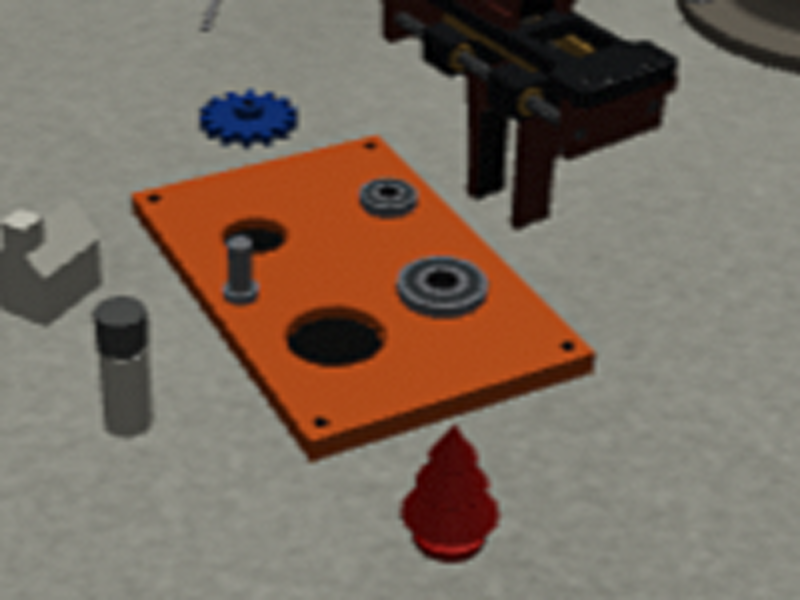

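View pics/top2.png

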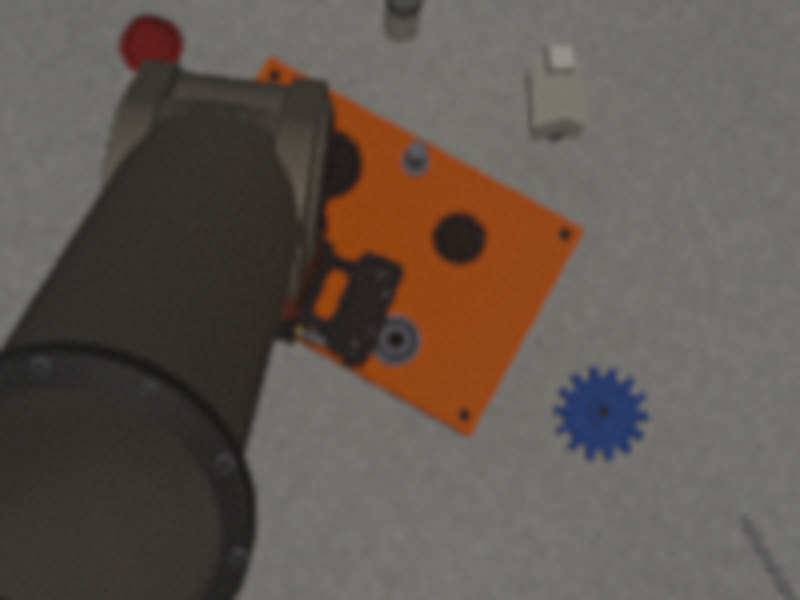

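```bash
cat > proj.py <<'E'
from h import *
import sys
c=dict(np.load(sys.argv[1])); p=np.array(sys.argv[2:5],float); y=float(sys.argv[5]); op=float(sys.argv[6])
tx=np.array([np.cos(y),np.sin(y),0]); ty=np.array([np.sin(y),-np.cos(y),0])
T=c["camera_from_world"].astype(float)
img=cv2.resize(c["image"][140:290,220:420],None,fx=4,fy=4,interpolation=cv2.INTER_CUBIC)[:,:,::-1].copy()
for s in (-1,1):
    P=np.array([p+tx*s*a+ty*b for a,b in((op/2,-10),(op/2,10),(op/2+13.5,10),(op/2+13.5,-10))])
    uv=cv2.projectPoints(P,cv2.Rodrigues(T[:3,:3])[0],T[:3,3],c["mtx"].astype(float),dist(c))[0].reshape(-1,2)
    q=((uv-[220,140])*4+1.5).round().astype(int); cv2.polylines(img,[q],True,(0,255,0),1)
cv2.imwrite(sys.argv[7],img)
E
python3 proj.py scene2.npz 468.98 25.75 32.34 1.286 29.8 pics/proj2.png
```

```text
(no output)
```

View pics/proj2.png

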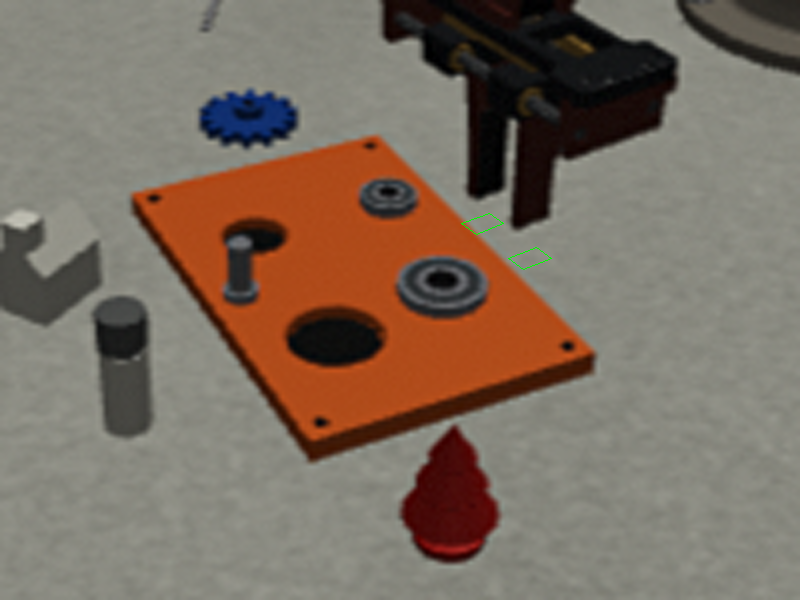

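```bash
python3 - <<'E'
from h import *
c=dict(np.load("scene2.npz")); T=np.linalg.inv(c["camera_from_world"])
def pt(zx,zy):
    u,v=220+zx/4,140+zy/4; d=c["z_map"][int(round(v)),int(round(u))]
    n=cv2.undistortPoints(np.array([[[u,v]]],float),c["mtx"].astype(float),dist(c)).ravel()
    return np.round((T@np.r_[n*d,d,1])[:3],1)
for n,p in dict(fingR_tip=(522,218),R2=(522,180),R3=(535,200),fingL=(478,188),L2=(478,150),plate1=(440,240),plate2=(330,400),bear=(440,280),tab=(600,300)).items(): print(n,pt(*p))
# plate corners check
for q in [(376,138),(594,358),(312,447),(133,197)]: 
    print(to_world(c,[[220+q[0]/4,140+q[1]/4]],14).round(1))
E
```

```text
fingR_tip [484.3  46.7  62.6]
R2 [484.7  45.2  86.7]
R3 [477.2  49.7  72.1]
fingL [473.2   8.8  61.6]
L2 [472.1   6.6  85.3]
plate1 [472.  -17.   14.7]
plate2 [625.9  28.2  12.6]
bear [513.5  14.1  22.1]
tab [445.2  78.6   0.7]
[[ 402.2 -121.7   14. ]]
[[509.2 114.4  14. ]]
[[661.3  46.4  14. ]]
[[ 554.3 -189.6   14. ]]
```

```bash
python3 go.py; python3 proj.py scene1.npz 469.98 33.29 88.97 1.2867 29.7 pics/proj1.png; python3 snap.py 3 scene;python3 proj.py scene3.npz 468.98 25.75 32.34 1.286 29.8 pics/proj3.png; python3 go.py
```

```text
t 3.42 pos [469.84  25.92  33.34] rot [-3.1416e+00  1.0000e-04  1.2859e+00] F [ 0.1  0.2 -0.7] open 30.1
t 3.48 pos [470.05  25.98  33.58] rot [ 3.1411e+00 -3.0000e-04  1.2859e+00] F [ 0.8  0.2 -0. ] open 29.9
```

View pics/proj1.png

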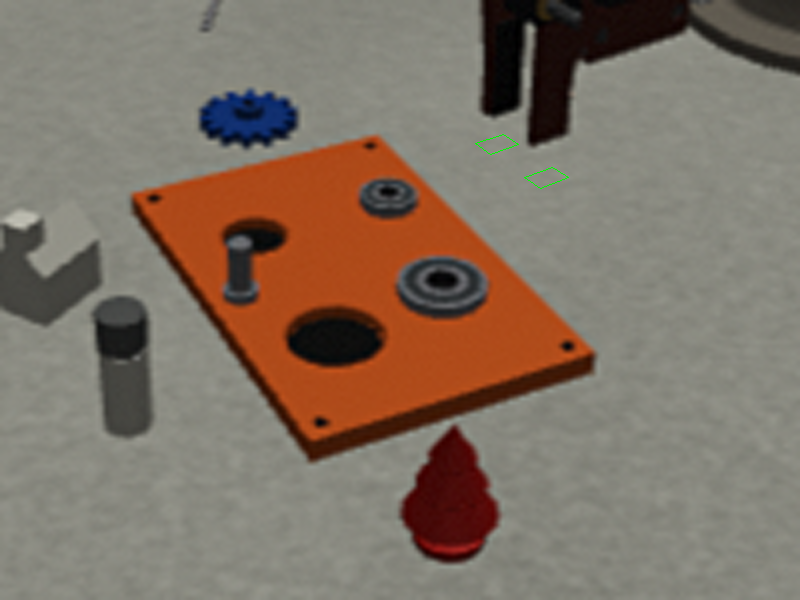

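View pics/proj3.png

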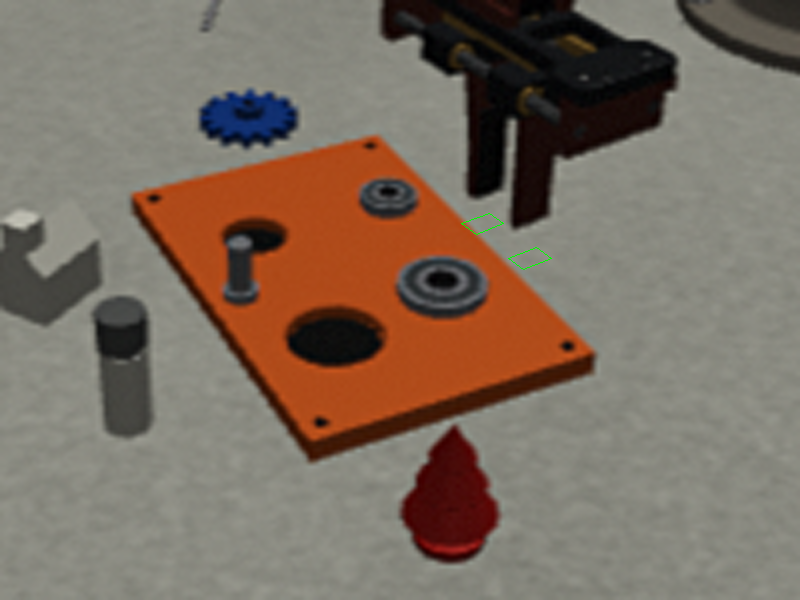

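Call:
apply_moves(rows=[[[0,5,5],0],[[0,0,5],0],[[0,0,4],0],[[0,0,2],0],[[0,0,0],0]])

```text
time_s: 4.1
position: [474.3, 24.5, 17.2]
eef_rot: [-3.141, 0.0, 1.286]
ft_force: [-0.2, -1.4, -0.2]
opening: 29.8
```

```bash
python3 snap.py 4 scene;python3 go.py
```

```text
t 4.15 pos [474.45  24.51  17.3 ] rot [-3.1415  0.      1.286 ] F [-0.1 -0.1  0.3] open 29.8
```

View pics/scene4.png

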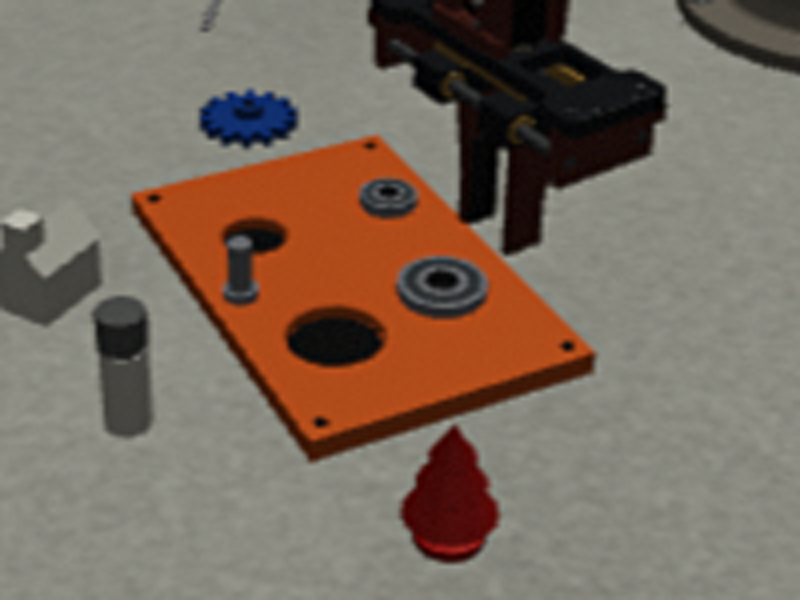

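Call:
apply_moves(rows=[[[0,0,2],0],[[0,0,2],0],[[0,0,1],0],[[0,0,0],0],[[0,0,0],0]])

```text
time_s: 4.78
position: [474.5, 24.5, 12.4]
eef_rot: [-3.142, 0.0, 1.286]
ft_force: [-0.2, -0.3, 0.2]
opening: 30.2
```

Call:
apply_moves(rows=[[[0,0,3],0],[[0,0,3],0],[[0,0,2],0],[[0,0,2],0],[[0,0,0],0]])

```text
time_s: 5.4
position: [474.4, 24.5, 2.2]
eef_rot: [-3.141, 0.0, 1.286]
ft_force: [-0.1, 0.1, -0.4]
opening: 29.9
```

```bash
python3 snap.py 5 scene;python3 go.py
```

```text
t 5.45 pos [474.47  24.52   2.29] rot [-3.1415  0.      1.2859] F [-0.2  0.5 -0.4] open 30.1
```

View pics/scene5.png

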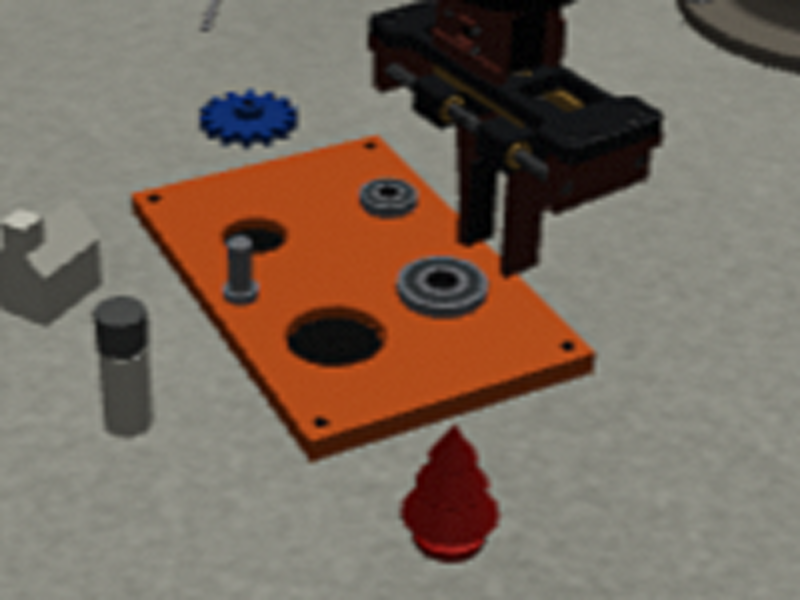

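Call:
apply_moves(rows=[[[0,0,2],0],[[0,0,2],0],[[0,0,1],0],[[0,0,1],0],[[0,0,0],0]])

```text
time_s: 6.08
position: [474.4, 24.6, -3.7]
eef_rot: [-3.141, 0.0, 1.286]
ft_force: [-0.3, -0.8, 0.6]
opening: 29.8
```

Call:
apply_moves(rows=[[[0,0,1],0],[[0,0,1],0],[[0,0,1],0],[[0,0,0],0],[[0,0,0],0]])

```text
time_s: 6.7
position: [474.5, 24.5, -6.7]
eef_rot: [-3.142, -0.0, 1.286]
ft_force: [-0.5, 0.1, 0.3]
opening: 29.5
```

```bash
python3 go.py; python3 proj.py scene5.npz 474.45 24.52 27 1.286 30 pics/proj5.png
```

```text
t 6.7 pos [474.48  24.52  -6.67] rot [-3.1415 -0.      1.2859] F [-0.5  0.1  0.3] open 29.5
```

View pics/proj5.png

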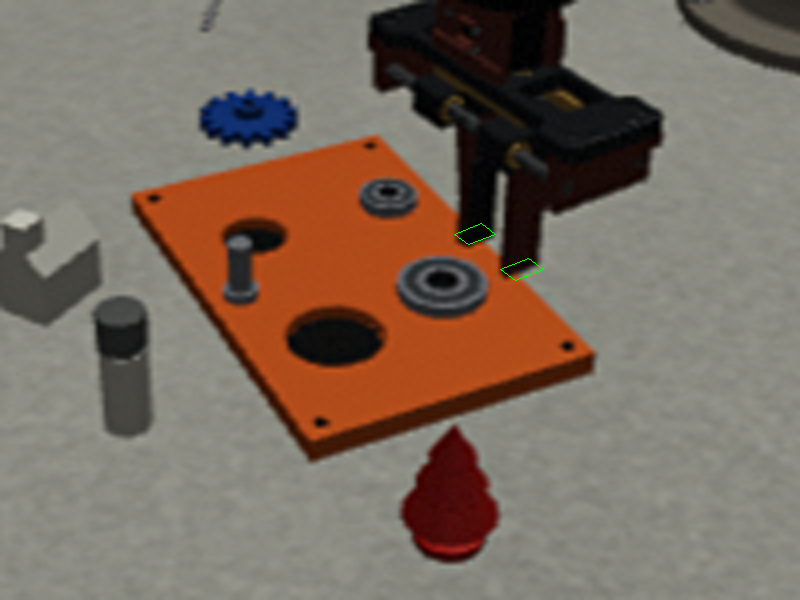

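Call:
apply_moves(rows=[[[0,0,1],0],[[0,0,1],0],[[0,0,1],0],[[0,0,0],0],[[0,0,0],0]])

```text
time_s: 7.32
position: [474.5, 24.5, -9.7]
eef_rot: [-3.142, -0.0, 1.286]
ft_force: [-1.1, 0.1, 0.3]
opening: 29.8
```

Call:
apply_moves(rows=[[[0,0,0.5],0],[[0,0,0.5],0],[[0,0,0.5],0],[[0,0,0],0],[[0,0,0],0]])

```text
time_s: 7.95
position: [474.6, 24.6, -10.0]
eef_rot: [-3.142, -0.001, 1.286]
ft_force: [-4.1, 1.0, 17.3]
opening: 29.9
```

Call:
apply_moves(rows=[[[0,0,-1.4],0],[[0,0,-1.3],0],[[0,3,0],0],[[0,4,0],0],[[0,4,0],0]])

```text
time_s: 8.57
position: [485.2, 21.3, -8.6]
eef_rot: [-3.141, 0.0, 1.286]
ft_force: [0.1, 0.2, 0.2]
opening: 29.6
```

Call:
apply_moves(rows=[[[0,6,0],0],[[0,6,0],0],[[0,6,0],0],[[0,6,0],0],[[0,4,0],0]])

```text
time_s: 9.2
position: [512.4, 13.4, -8.4]
eef_rot: [3.141, -0.0, 1.286]
ft_force: [0.5, 0.7, -0.8]
opening: 30.2
```

```bash
python3 snap.py 6 scene;python3 go.py
```

```text
t 9.25 pos [512.91  13.29  -8.37] rot [ 3.1408e+00 -1.0000e-04  1.2857e+00] F [ 1.  -0.5  0.1] open 30.0
```

View pics/scene6.png

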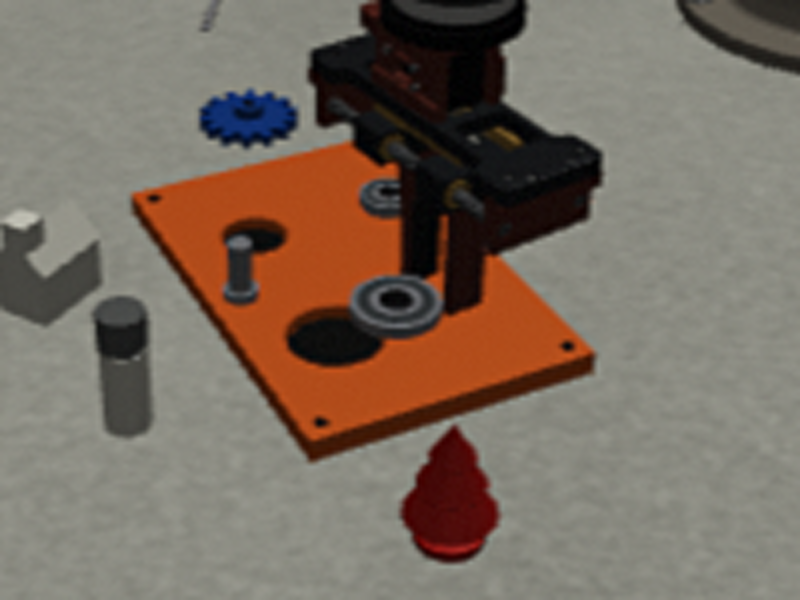

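Call:
apply_moves(rows=[[[0,6,0],0],[[0,6,0],0],[[0,5,0],0],[[0,5,0],0],[[0,5,0],0]])

```text
time_s: 9.88
position: [538.1, 5.9, -8.5]
eef_rot: [-3.142, -0.0, 1.286]
ft_force: [-0.9, -0.4, 1.3]
opening: 29.7
```

Call:
apply_moves(rows=[[[0,3,0],0],[[0,3,0],0],[[0,2,0],0],[[0,0,0],0],[[0,0,0],0]])

```text
time_s: 10.5
position: [545.6, 3.7, -8.4]
eef_rot: [3.141, -0.0, 1.286]
ft_force: [0.5, 0.4, 1.2]
opening: 30.2
```

```bash
python3 snap.py 7 scene;python3 go.py 550.5 2.7 -8.4
```

```text
t 10.55 pos [545.54   3.77  -8.44] rot [ 3.1415e+00 -1.0000e-04  1.2860e+00] F [ 0.5 -0.1  0.1] open 29.8
tool shift [ 0.37  5.06 -0.04] turn
```

View pics/scene7.png

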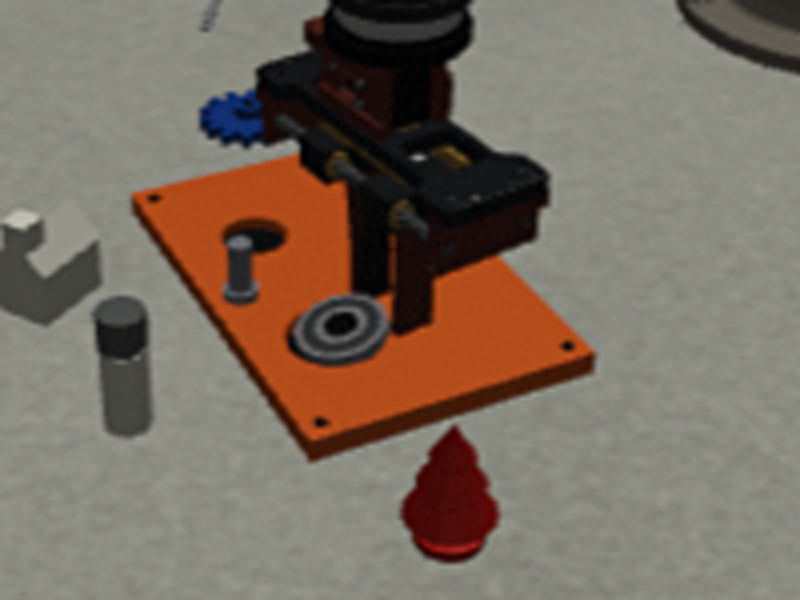

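Call:
apply_moves(rows=[[[0,1.5,0],0],[[0,1.5,0],0],[[0,1,0],0],[[0,1,0],0],[[0,0,0],0]])

```text
time_s: 11.18
position: [550.5, 2.3, -8.4]
eef_rot: [3.141, -0.0, 1.286]
ft_force: [0.2, -0.6, -0.1]
opening: 30.1
```

```bash
python3 snap.py 8 scene;python3 go.py 550.5 2.7 -8.4
```

```text
t 11.22 pos [550.41   2.34  -8.44] rot [ 3.1415e+00 -1.0000e-04  1.2860e+00] F [ 0.3  0.3 -0.5] open 29.7
tool shift [ 0.37 -0.02 -0.04] turn
```

View pics/scene8.png

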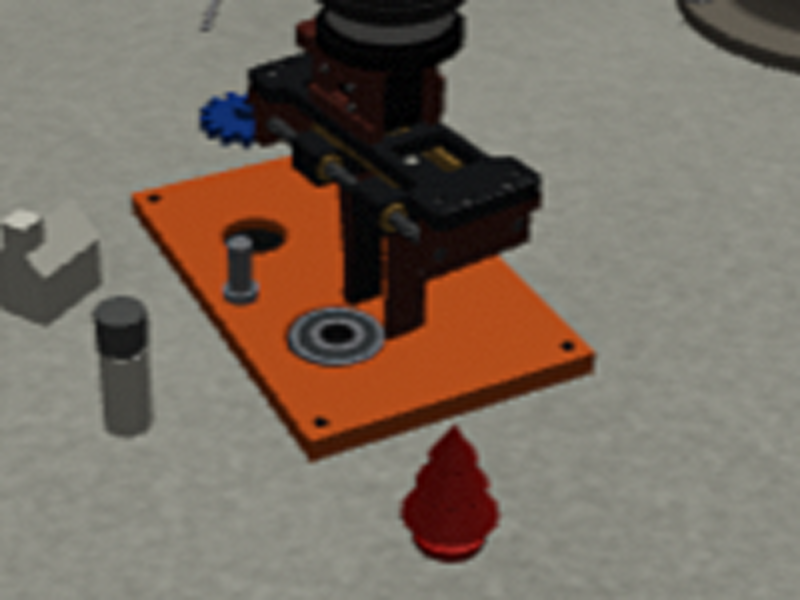

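Call:
apply_moves(rows=[[[0,-3,-10],0],[[0,-10,-15],0],[[0,-10,-15],0],[[0,-5,-5],0],[[0,0,0],0]], fingers=0.77)

```text
time_s: 11.85
position: [523.4, 10.6, 37.2]
eef_rot: [3.141, -0.001, 1.286]
ft_force: [-0.1, 0.1, -0.0]
opening: 20.0
```

```bash
python3 go.py 428.2 -54.1 34 1.117
```

```text
t 11.85 pos [523.36  10.58  37.22] rot [ 3.1408e+00 -7.0000e-04  1.2865e+00] F [-0.1  0.1 -0. ] open 20.0
tool shift [-88.78 -73.19   3.22] turn 0.1695
```

Call:
apply_moves(rows=[[[-22,-18,0],0],[[-22,-18,0],0],[[-22,-18,0],0],[[-22,-18,0],0],[[0,0,0],0.168]])

```text
time_s: 12.48
position: [427.3, -55.5, 36.2]
eef_rot: [-3.14, 0.001, 1.111]
ft_force: [0.6, -0.4, -0.1]
opening: 20.2
```

Call:
apply_moves(rows=[[[0,0,0],0],[[0,0,0],0],[[0,0,0],0],[[0,0,0],0],[[0,0,0],0]])

```text
time_s: 13.1
position: [429.7, -54.0, 36.5]
eef_rot: [-3.142, 0.0, 1.119]
ft_force: [0.3, 0.2, 0.4]
opening: 20.0
```

```bash
python3 go.py 428.2 -54.1 -8.5 1.117; python3 snap.py 9; python3 - <<'E'
from h import *
from meas import blobs
c=dict(np.load("top9.npz"))
for b in blobs(c,18): print(*b)
E
```

```text
t 13.1 pos [429.67 -54.02  36.5 ] rot [-3.1416  0.      1.1185] F [0.3 0.2 0.4] open 20.0
tool shift [-0.71 -1.29 45.  ] turn 0.0015
outer 12554 [566.6  27.9] [126.  189.4]
rect [551.3  19. ] [128.6 172.1] 24.17
```

View pics/scene9.png

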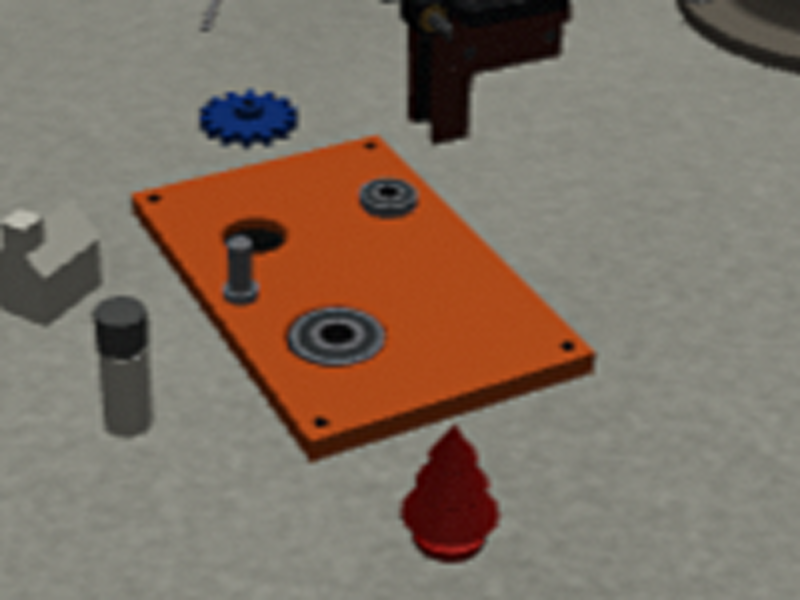

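View pics/top9.png

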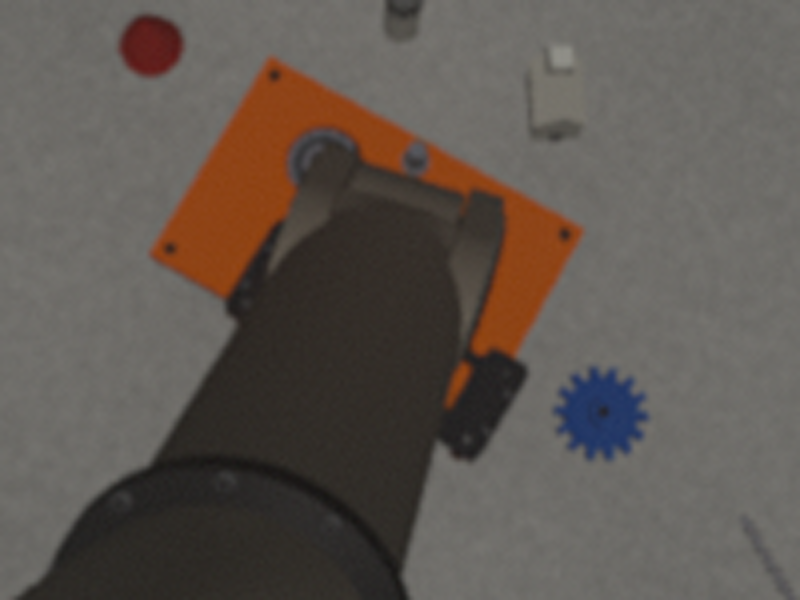

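Call:
apply_moves(rows=[[[-0.7,-1.5,12],0],[[0,0,12],0],[[0,0,10],0],[[0,0,6],0],[[0,0,0],0]])

```text
time_s: 13.82
position: [427.6, -54.1, -4.0]
eef_rot: [-3.141, 0.001, 1.118]
ft_force: [-0.5, 0.8, -0.2]
opening: 19.9
```

Call:
apply_moves(rows=[[[0,0,2],0],[[0,0,2],0],[[0,0,1],0],[[0,0,0],0],[[0,0,0],0]])

```text
time_s: 14.45
position: [428.0, -54.0, -8.4]
eef_rot: [3.141, -0.0, 1.118]
ft_force: [-0.2, 0.2, -0.2]
opening: 20.2
```

```bash
python3 snap.py 10 scene; python3 go.py 512.8 -95.3 -8.5 1.117
```

```text
t 14.5 pos [428.02 -54.    -8.39] rot [ 3.1415e+00 -1.0000e-04  1.1180e+00] F [ 0.3  0.7 -0.3] open 20.2
tool shift [-5.00e-02  9.43e+01  1.10e-01] turn 0.001
```

View pics/scene10.png

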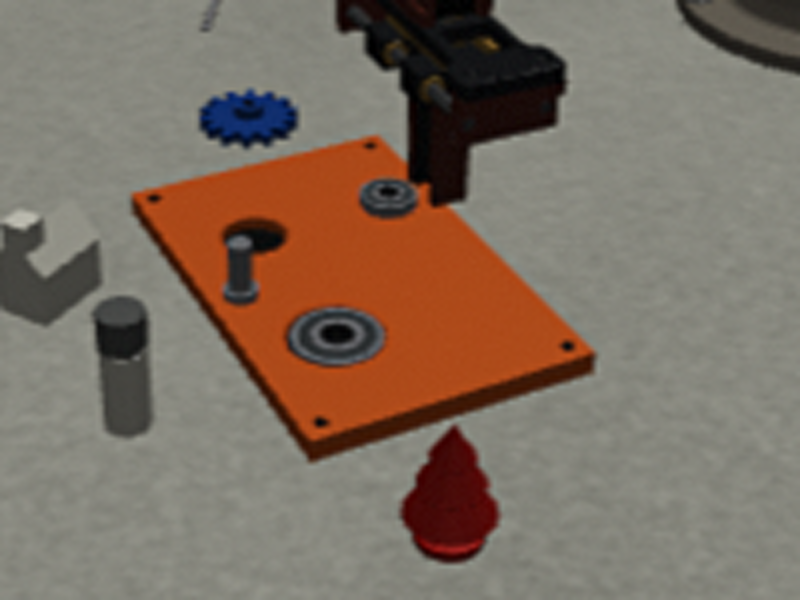

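Call:
apply_moves(rows=[[[0,4,0],0],[[0,4,0],0],[[0,5,0],0],[[0,6,0],0],[[0,6,0],0]])

```text
time_s: 15.12
position: [450.9, -65.2, -8.5]
eef_rot: [3.142, -0.0, 1.118]
ft_force: [0.1, 0.1, -0.2]
opening: 20.3
```

Call:
apply_moves(rows=[[[0,6,0],0],[[0,6,0],0],[[0,6,0],0],[[0,6,0],0],[[0,4,0],0]])

```text
time_s: 15.75
position: [476.0, -77.4, -8.5]
eef_rot: [3.141, -0.0, 1.118]
ft_force: [-0.6, -0.8, 0.4]
opening: 20.4
```

```bash
python3 snap.py 11 scene; python3 go.py 512.8 -95.3 -8.5 1.117
```

```text
t 15.8 pos [476.5  -77.59  -8.4 ] rot [ 3.1409e+00 -1.0000e-04  1.1178e+00] F [ 0.5 -1.2 -0.6] open 20.7
tool shift [-4.000e-02  4.039e+01  1.000e-01] turn 0.0008
```

View pics/scene11.png

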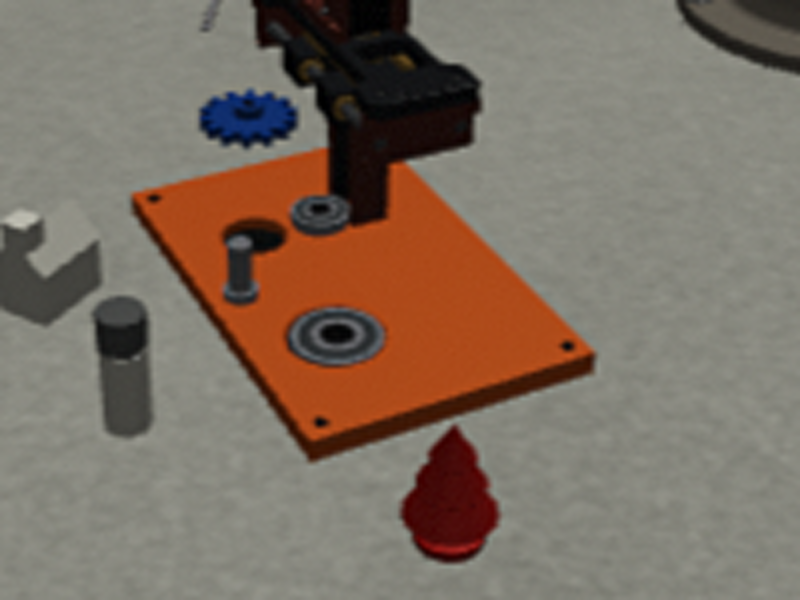

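Call:
apply_moves(rows=[[[0,6,0],0],[[0,6,0],0],[[0,5,0],0],[[0,5,0],0],[[0,4,0],0]])

```text
time_s: 16.42
position: [499.3, -88.7, -8.5]
eef_rot: [3.142, -0.0, 1.118]
ft_force: [0.1, 0.2, -0.0]
opening: 20.5
```

Call:
apply_moves(rows=[[[0,3,0],0],[[0,3,0],0],[[0,2,0],0],[[0,1.5,0],0],[[0,0,0],0]])

```text
time_s: 17.05
position: [507.7, -92.8, -8.4]
eef_rot: [3.141, -0.0, 1.118]
ft_force: [0.3, 0.3, -0.1]
opening: 20.4
```

```bash
python3 snap.py 12 scene; python3 go.py 512.8 -95.3 -8.5 1.117
```

```text
t 17.1 pos [507.63 -92.75  -8.45] rot [ 3.1414 -0.      1.118 ] F [ 0.2 -0.4 -0.6] open 20.1
tool shift [-0.03  5.76  0.05] turn 0.001
```

View pics/scene12.png

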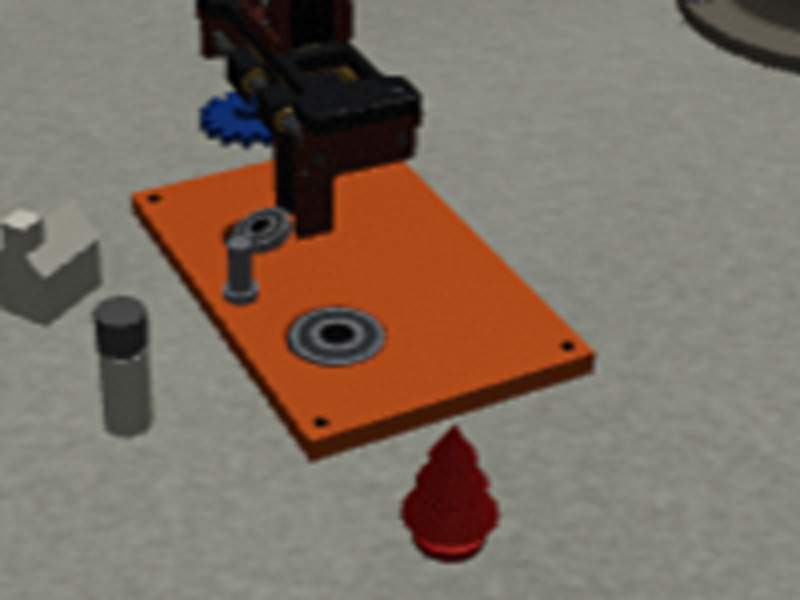

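The small bearing is tilted into its pocket at about (262,228), so I'll finish the push slowly.

Call:
apply_moves(rows=[[[0,1.5,0],0],[[0,1.5,0],0],[[0,1.5,0],0],[[0,1,0],0],[[0,0,0],0]])

```text
time_s: 17.73
position: [512.6, -95.2, -8.5]
eef_rot: [3.142, -0.0, 1.118]
ft_force: [-0.2, -0.5, 0.2]
opening: 20.4
```

```bash
python3 snap.py 13 scene; python3 go.py 512.8 -95.3 -8.5 1.117
```

```text
t 17.77 pos [512.54 -95.16  -8.45] rot [ 3.1415 -0.      1.118 ] F [ 0.3 -0.1 -0. ] open 20.4
tool shift [-0.01  0.29  0.05] turn 0.001
```

View pics/scene13.png

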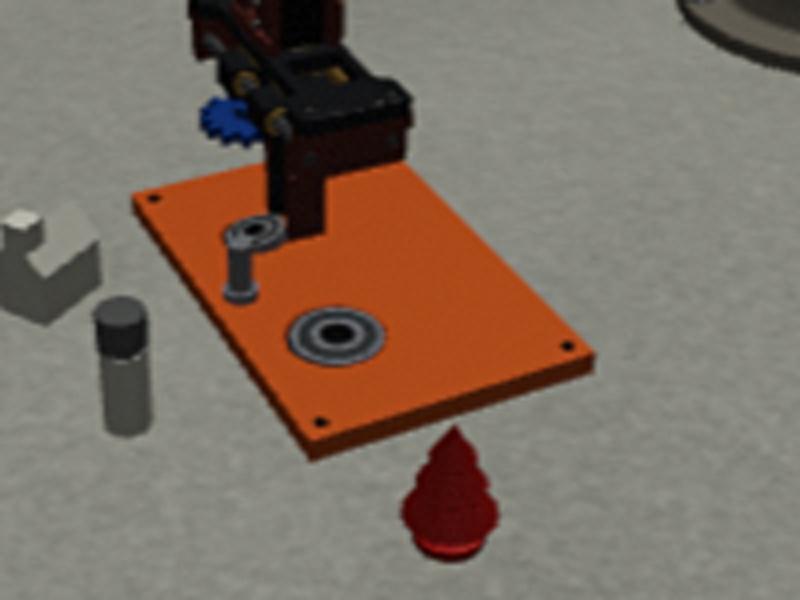

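Nearly down but still slightly tilted; a little further.

Call:
apply_moves(rows=[[[0,0.7,0],0],[[0,0.7,0],0],[[0,0.6,0],0],[[0,0,0],0],[[0,0,0],0]])

```text
time_s: 18.4
position: [514.3, -96.0, -8.5]
eef_rot: [-3.142, -0.0, 1.118]
ft_force: [-1.2, 0.2, 0.4]
opening: 20.4
```

```bash
python3 snap.py 14 scene; python3 go.py 512.8 -95.3 -8.5 1.117
```

```text
t 18.45 pos [514.27 -95.99  -8.46] rot [-3.1415 -0.      1.118 ] F [-0.2  0.2 -0.3] open 20.0
tool shift [-0.02 -1.63  0.04] turn 0.001
```

View pics/scene14.png

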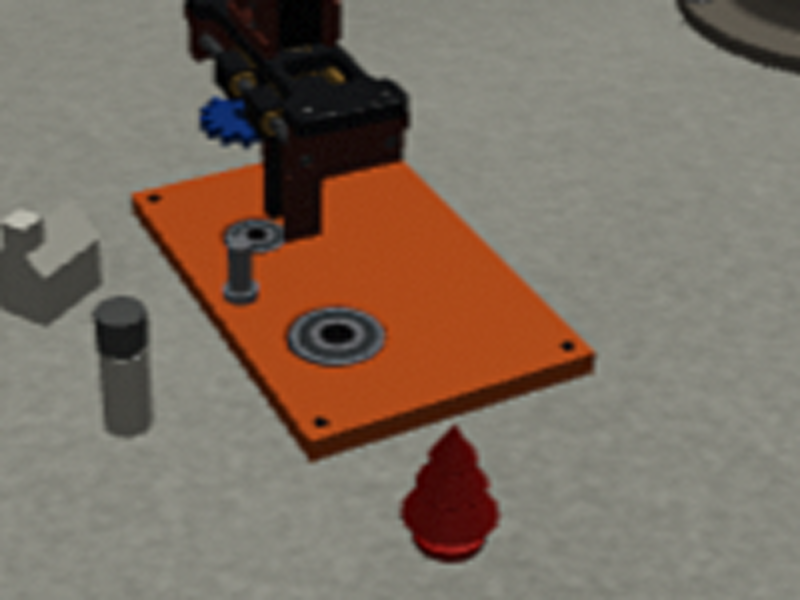

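Call:
apply_moves(rows=[[[0,-3,-10],0],[[0,-5,-20],0],[[0,-5,-30],0],[[0,0,-40],0],[[0,0,-40],0]])

```text
time_s: 19.08
position: [502.1, -90.3, 133.3]
eef_rot: [-3.141, -0.0, 1.118]
ft_force: [1.0, 0.3, 0.2]
opening: 20.5
```

Call:
apply_moves(rows=[[[45,-10,0],0],[[45,-15,0],0],[[45,-20,0],0],[[45,-20,0],0],[[45,-20,0],0]])

```text
time_s: 19.7
position: [524.3, 150.7, 132.3]
eef_rot: [3.141, -0.001, 1.118]
ft_force: [0.5, -0.2, -0.0]
opening: 20.2
```

Call:
apply_moves(rows=[[[45,-20,0],0],[[45,-20,0],0],[[0,0,0],0],[[0,0,0],0],[[0,0,0],0]])

```text
time_s: 20.32
position: [528.2, 245.7, 131.8]
eef_rot: [3.141, 0.0, 1.115]
ft_force: [0.2, 0.5, -0.1]
opening: 20.1
```

```bash
python3 snap.py 15; python3 go.py; python3 - <<'E'
from h import *
from meas import blobs
c=dict(np.load("top15.npz"))
for b in blobs(c,14): print(*b)
c=dict(np.load("scene15.npz")); T=np.linalg.inv(c["camera_from_world"])
# heights from depth around both pockets
v,u=np.mgrid[140:290,220:420]; d=c["z_map"][140:290,220:420].ravel()
n=cv2.undistortPoints(np.stack([u.ravel(),v.ravel()],1).astype(float)[:,None],c["mtx"].astype(float),dist(c)).reshape(-1,2)
W=(np.c_[n*d[:,None],d,np.ones(len(d))]@T.T)[:,:3]
for nm,ctr,r in(("large",(581,-6.2),26),("small",(536,-106.5),18)):
    q=W[:,:2]-ctr; R=np.hypot(*q.T)
    ring=(R>r+6)&(R<r+14)
    for a in range(4):
        th=np.arctan2(q[:,1],q[:,0]); m=(R<r-3)&(R>r*.3)&(np.abs(np.angle(np.exp(1j*(th-a*np.pi/2))))<.7)
        print(nm,a,m.sum(),np.median(W[m,2]).round(2),"ring",np.median(W[ring,2]).round(2))
E
```

```text
t 20.43 pos [528.26 246.07 131.77] rot [3.1414e+00 2.0000e-04 1.1157e+00] F [-0.3 -0.8  0.4] open 19.9
outer 44444 [523.6 -40.5] [192.5 322.9]
rect [525.2 -41.4] [262.3 172.9] 24.12
hole 1052 [ 533.9 -105.7] [36.4 36.8]
hole 2194 [579.   -5.5] [52.7 53. ]
large 0 45 13.37 ring 12.86
large 1 41 13.15 ring 12.86
large 2 43 13.17 ring 12.86
large 3 39 13.12 ring 12.86
small 0 3 10.71 ring 12.99
small 1 13 13.4 ring 12.99
small 2 10 13.4 ring 12.99
small 3 15 13.7 ring 12.99
```

View pics/scene15.png

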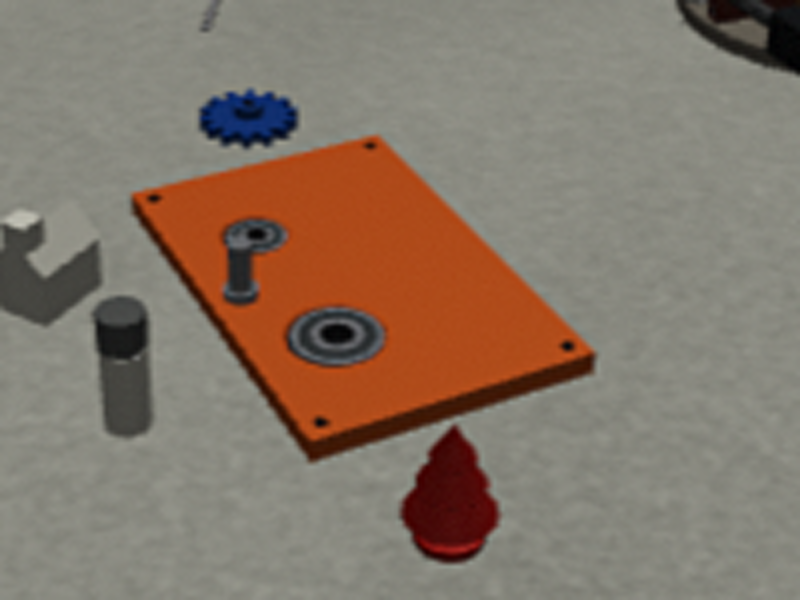

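View pics/top15.png

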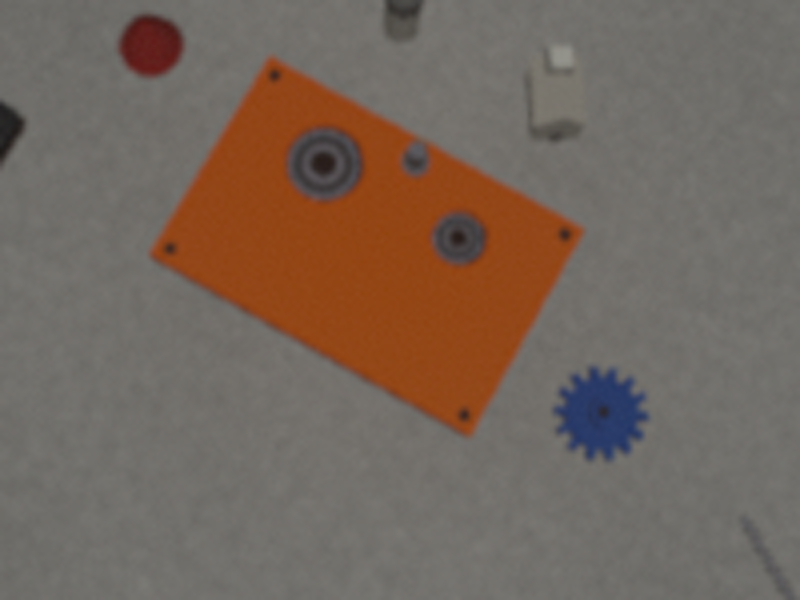

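```bash
python3 - <<'E'
from h import *
for name,cs in (("top",((579,-5.6,24),(534,-105.8,16))),("scene",((581,-6.2,24),(536,-106.5,16)))):
    c=dict(np.load(name+"15.npz")); T=np.linalg.inv(c["camera_from_world"])
    v,u=np.mgrid[140:290,220:420]; d=c["z_map"][140:290,220:420].ravel().astype(float)
    n=cv2.undistortPoints(np.stack([u.ravel(),v.ravel()],1).astype(float)[:,None],c["mtx"].astype(float),dist(c)).reshape(-1,2)
    W=(np.c_[n*d[:,None],d,np.ones(len(d))]@T.T)[:,:3]
    for x,y,r in cs:
        q=W[:,:2]-(x,y); R=np.hypot(*q.T); ok=(W[:,2]<20)&(W[:,2]>2)
        ring=ok&(R>r+7)&(R<r+20); m=ok&(R<r)
        for nm,k in(("bearing",m),("plate",ring)):
            A=np.c_[q[k],np.ones(k.sum())]; s=np.linalg.lstsq(A,W[k,2],rcond=None)[0]; print(name,r,nm,k.sum(),"slope deg",np.degrees(s[:2]).round(1),"z",s[2].round(2),"sd",(W[k,2]-A@s).std().round(2))
E
```

```text
top 24 bearing 208 slope deg [-0.6  1.9] z 15.24 sd 1.96
top 24 plate 349 slope deg [-0.1 -0.3] z 15.01 sd 2.02
top 16 bearing 94 slope deg [0.6 0.4] z 15.1 sd 2.3
top 16 plate 289 slope deg [ 0.1 -0.5] z 14.96 sd 2.06
scene 24 bearing 231 slope deg [-0.1 -0.2] z 13.17 sd 1.01
scene 24 plate 380 slope deg [ 0.1 -0. ] z 12.95 sd 1.01
scene 16 bearing 65 slope deg [-1.  -1.5] z 13.31 sd 1.01
scene 16 plate 217 slope deg [ 0.2 -0.1] z 13.03 sd 1.1
```

Both bearings read flat and flush within noise, and the arm is clear. I'm handing in.

```bash
python3 -c "
from plant import workorder
print(workorder.job_done())"
```

```text
the job is handed in; nothing more can be done
None
```

Both bearings are in their own pockets and the job is handed in, at about 20 s of the 48 s limit. I pushed the large one first, then the small one, each between the two part-open fingertips without gripping it.

**Final checks:**
- **Fit:** The last pictures and depth maps show both bearings flush with the plate, 0.1–0.3 mm above it by depth, which is within noise. The fitted tilts are at most about 2°, which is noise level for that many pixels.
- **Position:** In the top view both bearings sit within 0.5 mm of their pocket centres.
- **Other items:** The shaft, tree, gear, house and glue stick look unmoved in the pictures. The screwdriver was only partly in the cropped views, but the arm never went near it.
- **Force:** The highest wrist force I saw was about 18 N, when I touched the plate on purpose to find its height.

**What disagreed:**
- **Tool height:** The real fingertips sit about 24 mm above the reported TCP. The camera showed this and touching the plate confirmed it, so I moved to the measured height instead.
- **Cameras:** The two cameras differed by about 2 mm in plate position and in absolute height. I used the average for position, and judged flushness against the plate within each view.

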